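# Peel a drip tray off the stuck stack and hold it under the keg tap

### The job

The grey drip trays have snapped tight into one another, so do not haul the top one straight out: first lift one of its corners about 2 cm while the opposite corner still sits in the stack, then peel it off and leave the other trays standing where they are. Carry it to the keg on the riser and hold it level under the spout of the pulled-out tap, the spout over the middle of the tray and 3 to 6 cm above its rim, ready to catch the drips; do not bump the keg or disturb the other things on the bench. Nothing is put down: finish while holding the tray there, still, in the gripper.

Things in the scene. Friction and masses are not known exactly. Their poses are not given: they have to be found in the camera images.
- tray_centre (a point): Centre of the top tray, 20 mm below its rim top and 20 mm above its underside. Dark grey plastic, 160 g, 190 (own x) x 140 (own y) x 40 mm, own z up, open. Upright wall 3 mm thick; rim 9 mm thick, 10 mm high, inner faces flush. Inside 37 mm deep. Corners cut at 45 degrees, 48 mm long outside, 41 inside. The lower 16 mm is narrower and sits in the tray below, its shoulder on that tray's rim.
- tray_corner_a (a point): Middle of the rim at the +x +y cut corner of the top tray: half-way through its 9 mm thickness, 5 mm below the rim top, at (+74.8, +49.8, +15) mm from tray_centre in tray axes. Gripped across the 9 mm, level, along the tray's own 45 degree line from this corner inwards. Outside, the next rim begins 24 mm below the rim top. Opposite corner: c.
- tray_corner_b (a point): The same point at the -x +y cut corner, (-74.8, +49.8, +15) mm from tray_centre. Opposite corner: d.
- tray_corner_c (a point): The same point at the -x -y cut corner, (-74.8, -49.8, +15) mm from tray_centre. Opposite corner: a.
- tray_corner_d (a point): The same point at the +x -y cut corner, (+74.8, -49.8, +15) mm from tray_centre. Opposite corner: b.
- stack: The rest of the stack: four more such trays that stay together, loose on the bench, about 0.64 kg (6.3 N), 112 mm high to the top rim (136 mm with the top tray on). Origin under its centre on the bench; axes as the nested top tray's.
- stack_top (a point): Centre of the rest of the stack's top rim plane, 112 mm above the bench. Nested, the tray's corner points lie 19 mm above it. Four sprung snap buttons near its corners (on the long walls, 50 mm from the middle) catch the top tray after 3.5 mm of lift; each needs about 2 N and lets go about 4 mm higher. All four at once hold more than the stack's weight; from one corner they let go one by one.
- keg: 5 litre party keg, 166 mm across, 250 mm tall, wood print with dark hoops, standing on a dark sheet-steel riser 190 mm high (185 mm deep, 320 mm wide); fixed. The riser's plate is 4 mm thick; its front legs stand 86 mm behind the spout, 276 mm clear between them, nothing else at the front. Origin on the bench under the keg's axis; the tap points to its own -x.
- spout (a point): Lower end of the nozzle (14 mm across, pointing straight down) of the keg's red pulled-out tap: 127 mm in front of the keg's axis, 206 mm above the bench. The riser's front edge is 40 mm behind it, its plate's underside 20 mm lower, so the far part of a tray held under the spout reaches in below the plate between the legs. The tap reaches 10 mm farther forward and 48 mm higher.
- bottle: Bystander: closed amber glass beer bottle, 61 mm across, 205 mm tall, standing. Origin at the middle of its underside.
- mug: Bystander: glass beer mug, 80 mm across, 125 mm tall, handle on its own +y side. Origin at the middle of its underside.
- tape: Bystander: roll of clear packing tape lying flat, 96 mm across, 48 mm high. Origin at the middle of its underside.
- opener: Bystander: bottle opener lying flat, 150 mm long, wooden handle, steel loop. Origin at the middle of its underside.
- bung: Bystander: red keg bung lying on its flange, 40 mm across, 20 mm high, beside a long side of the stack. Origin at the middle of its underside.
- marker: Bystander: grey marker pen lying along the other long side of the stack, 18 mm thick, 153 mm long. Origin at the middle of its underside.
- coasters: Bystander: square pile of card coasters, 94 x 94 mm, 22 mm high. Origin at the middle of its underside.
Not all that is in view belongs to the job. There is more than one size of the part that bears tray_centre; the job needs the smaller.

How it is judged:
By the outcome, as a careful person would: the job done as asked, in the order asked, and still so for the second after the job is handed in, while the arm keeps its last pose, push and grip.
It also fails if it takes over 43 s, if anything falls off the work surface, if the arm or the gripper's body presses on something with over 40 N, if the wrist force passes 120 N, or if a joint passes its speed limit or range.

### The arm

A 6-joint arm with a two-finger parallel gripper is mounted at the origin on the work surface. World frame = base frame: x ahead of the robot, y to its left, z up, the work surface at z = 0. Lengths are in m, angles in degrees, forces in N, time in s.
With the tool pointing down it reaches from about 0.35 to 0.875 m from the base axis. Payload 4.2 kg.
Tool frame: the origin (TCP) lies between the finger pads; the fingertips stand 17 mm ahead of it and the grasp point (between the pads) lies 2 mm behind it; z points along the fingers, y is the line along which they close (so a half turn about z gives the same grasp; the last joint's range is limited). The gripper opens to 87 mm and grips with 3 to 60 N. Pads are 19 mm wide; open, the fingers measure 117 mm over their backs; the gripper's body (75 mm by 190 mm) begins 51 mm behind the grasp point.
Start: joints at [83.514, 22.042, 0.453, 0, -68.411, -14.817], TCP at [0.227, 0.582, 0.24] pointing down, gripper open.
Joint ranges: [-179.83, 179.83], [-69.29, 118.12], [-61.27, 80.66], [-181.25, 117.63], [-171.15, -9.14], [-177.46, 177.46]. Speed limits (degrees/s): [159.86, 159.86, 180, 180, 180, 180].

### API

Orientations are given as a 3x3 rotation matrix whose columns are the frame's x, y, z axes.
In Python, from station import sense, capture, r, masks_of gives the robot as it stands.
- The arm moves only by the tool apply_moves, never from a script. Its argument "steps" is a list that holds one entry, the list of rows, each a list of 7 numbers: the opening, from 0 (shut) to 1 (fully open), then the shift along the tool's x, y, z in mm, then the turn, a rotation vector about the tool's x, y, z in rad. A call has 1 to 12 rows; each row shifts and turns the commanded pose from where the row before left it, along the tool's axes as they then stand; what a row does not reach is not made up. A row lasts 1/8 s, in which the tool goes at most 62.5 mm and 10.7 degrees, less where a joint would pass 70% of its speed; a pose out of reach is approached as far as the arm can. A call with a gripper value outside its range is refused whole. The fingers move at their own pace and stop on an object; the grip force is fixed at half the most. Time passes only in rows, so rows that do not move let the fingers close. It gives the time, the measured TCP pose, the force and the opening at its end, in the units of the state.
- sense(): the state, without advancing time (a new reading comes with each control period).
- capture(name): name is "scene" or "side" or "wrist"; returns a dict with "color" (480x640x3 uint8, red, green, blue), "vfov" (degrees; the focal length in pixels is half the picture's height over the tangent of half this angle, whatever the lens; pixels are square), "cx", "cy" (the principal point, pixels), "T" (4x4, takes a point from camera to world coordinates). Camera axes: x right, y down, z forward; pixel columns grow to the right and rows downward; lengths in m; the calibration is good to about 2 mm. A picture is of the moment at which its call begins. There is no depth.
- r.finish_job(): hands the job in, once; it reports no verdict.
Trained networks look in a picture, given as the dict that the camera call returned (one of the last four; its "shot" number tells which), for a name from the list of things; names that differ only in an ending like _2 or _b are one class to them, and where a whole thing is asked for, a point or a joint stands for the part that bears it (a point fixed in the world has none). Each returns a list of dicts, best first, with "confidence" (0 to 1); they miss things now and then, are a little off and sometimes report something else, mostly with a low value. They report only what shows in the picture. A call takes as long as a camera call. They do not tell look-alikes from the thing itself.
- masks_of(picture, thing): "pixels" (480x640 bool, what is visible of it) and "box" ([left, top, width, height] in pixels, round what is visible of it).
The state is a dict: "time_s": time; "joints": joint angles; "joint_velocities": joint speeds; "effort": joint torques, N m; "tcp_pos": TCP position; "ee_rot": TCP orientation; "wrist_force": force on the tool from outside, world axes, zero at the start; "moment": the same for the moment, N m; "gripper_width": opening from 0.0 (shut) to 1.0 (fully open).
Only numpy, scipy, OpenCV 4.12 (cv2) and the standard library are available. Lean on these libraries where they do the work, as an engineer would, in place of code of your own. Each camera call takes 0.05 s, during which the arm holds its last target. There are 200 camera calls.

## Working session

There is one attempt and no reset: what is moved stays moved. The work goes in short steps, Python scripts to look and compute and a tool call to move; the robot and the scene stay as the last step left them, time stands still between calls to the robot, and variables do not carry over. Pictures are saved under pics/ and viewed, on a budget of 10 in all, crops included, one or two more only if the job needs it, and the job is handed in when it is done.

Besides the shell and the picture viewer there is one more tool, called after ">>>" as name(argument=value, ...), one argument or row to a line, values as JSON. apply_moves: Moves the arm, as the interface text tells. Its arguments: {"type":"object","properties":{"steps":{"type":"array","items":{"type":"array","items":{"type":"array","items":{"type":"number"}}}}},"required":["steps"]}

```bash
ls; mkdir -p pics; python3 - <<'E'
from station import sense, capture, r, masks_of
import cv2, numpy as np, json
s=sense();print(s)
ims=[]
for n in ("scene","side"):
    c=capture(n); print(n,c["vfov"],c["cx"],c["cy"],np.round(c["T"],4).tolist())
    cv2.imwrite(f"pics/{n}0.png",c["color"][:,:,::-1])
    for t in ("tray_centre","stack","keg","spout","bung","marker"):
        print(t,[(round(m["confidence"],2),m["box"]) for m in masks_of(c,t)][:4])
E
```

```text
pics
{'time_s': 0.0, 'joints': array([ 8.35144306e+01,  2.20896175e+01,  3.80820068e-01, -2.71716623e-02,
       -6.84105704e+01, -1.48167597e+01]), 'joint_velocities': array([ 0.02282843, -0.07677564,  0.0071247 , -0.16512957, -0.07817123,
       -0.10088211]), 'effort': array([-5.25767537e-04, -3.90667820e+01,  1.87406141e+01,  4.21999007e+00,
        1.09472065e-02, -1.98664980e-04]), 'tcp_pos': array([0.22683877, 0.58178847, 0.23848342]), 'ee_rot': array([[ 9.31612923e-01, -3.63451385e-01, -6.73460035e-04],
       [-3.63451993e-01, -9.31610738e-01, -2.02018073e-03],
       [ 1.06834883e-04,  2.12679687e-03, -9.99997733e-01]]), 'wrist_force': array([-0.15723226,  0.26869207, -0.20411028]), 'moment': array([ 0.0063803 , -0.01361541,  0.01594361]), 'gripper_width': 0.9993310287630206}
scene 56.36371678363533 320.749532838908 240.56779890506513 [[-0.4455, 0.6857, -0.5756, 1.0557], [0.8951, 0.3305, -0.2991, 0.2647], [-0.0148, -0.6485, -0.7611, 0.8772], [0.0, 0.0, 0.0, 1.0]]
tray_centre [(0.81, [308.8, 212.7, 72.9, 72.9]), (0.79, [238.3, 121.8, 81.6, 70.5])]
stack [(0.72, [309.7, 272.9
[... 155 characters left out ...]
2, 69.2, 74.1])]
bung [(0.67, [382.7, 270.4, 16.2, 12.8])]
marker [(0.7, [280.8, 257.3, 9.6, 47.1]), (0.48, [217.4, 353.5, 49.0, 51.7])]
side 53.246956629138126 324.8294001061095 235.174440460222 [[0.7916, -0.3013, 0.5316, -0.0622], [-0.611, -0.3892, 0.6893, -0.717], [-0.0008, -0.8705, -0.4922, 0.6549], [0.0, 0.0, 0.0, 1.0]]
tray_centre [(0.94, [192.1, 382.8, 183.5, 96.6]), (0.67, [277.4, 215.8, 77.8, 54.0])]
stack [(0.86, [280.7, 240.7, 77.6, 71.1]), (0.51, [181.8, 190.4, 34.1, 53.5])]
keg [(0.58, [395.9, 134.7, 243.7, 334.7])]
spout [(0.75, [396.5, 135.5, 242.0, 337.0])]
bung [(0.68, [277.4, 214.1, 81.8, 57.2]), (0.61, [264.1, 272.9, 17.4, 8.5])]
marker [(0.79, [359.5, 280.8, 19.4, 37.9])]
```

View pics/scene0.png

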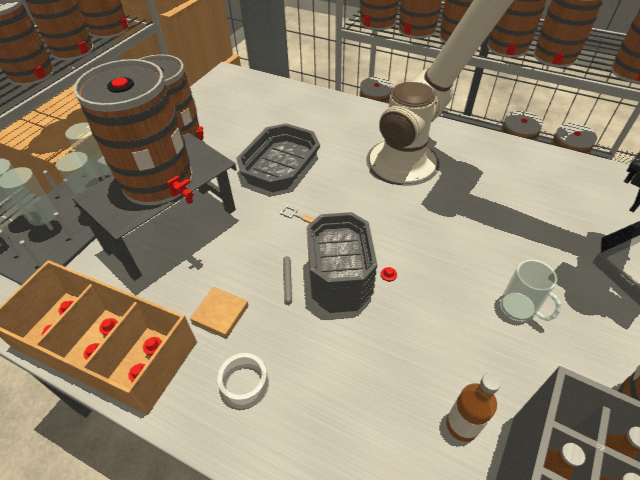

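View pics/side0.png

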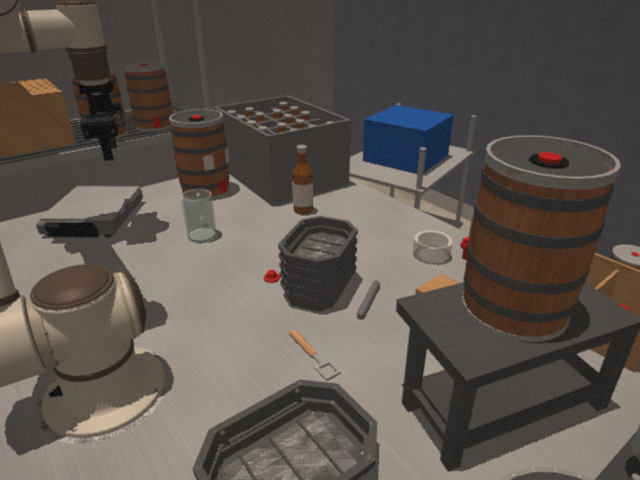

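The scene view has the nested stack at (341,262). A bigger, lone tray lies at (279,157), and the riser keg is at (133,150) with its tap near (180,190). The job needs the smaller tray, which is the one on top of the stack. The larger look-alike lies on its own. Next I'll fit the poses and confirm with a crop.

```bash
cat > h.py <<'E'
from station import sense, capture, r, masks_of
import cv2, numpy as np
from scipy.optimize import minimize
def proj(c,P):
    P=np.atleast_2d(P); T=np.array(c["T"]); q=(P-T[:3,3])@T[:3,:3]
    f=240/np.tan(np.radians(c["vfov"]/2))
    return q[:,:2]/q[:,2:]*f+[c["cx"],c["cy"]]
def ray(c,uv):
    T=np.array(c["T"]); f=240/np.tan(np.radians(c["vfov"]/2))
    d=T[:3,:3]@np.array([(uv[0]-c["cx"])/f,(uv[1]-c["cy"])/f,1]); return T[:3,3],d/np.linalg.norm(d)
def tri(rs):
    A=0;b=0
    for o,d in rs:
        M=np.eye(3)-np.outer(d,d);A=A+M;b=b+M@o
    return np.linalg.solve(A,b)
OCT=np.array([[95,36],[61,70],[-61,70],[-95,36],[-95,-36],[-61,-70],[61,-70],[95,-36]])/1000
def octo(x,y,yaw,z,ins=0.):
    s=OCT*(1-0) 
    if ins: # offset inwards
        s=OCT.copy(); a=.095-ins;b=.070-ins;k=.034-ins*(2-2**.5)
        s=np.array([[a,b-k],[a-k,b],[k-a,b],[-a,b-k],[-a,k-b],[k-a,-b],[a-k,-b],[a,k-b]])
    R=np.array([[np.cos(yaw),-np.sin(yaw)],[np.sin(yaw),np.cos(yaw)]])
    q=s@R.T+[x,y]; return np.c_[q,np.full(8,z)]
def hullmask(c,P):
    m=np.zeros((480*2,640*2),np.uint8); cv2.fillConvexPoly(m,cv2.convexHull((proj(c,P)*2+.5).astype(np.float32)).astype(np.int32),1); return m.astype(bool)
def iou(m,h):
    m2=np.kron(m,np.ones((2,2),bool)); return (m2&h).sum()/(m2|h).sum()
E
python3 - <<'E'
from h import *
cs={n:capture(n) for n in("scene","side")}
tm={}
for n,c in cs.items():
    L=masks_of(c,"tray_centre"); tgt=np.array({"scene":(341,250),"side":(318,243)}[n])
    L=[m for m in L if np.hypot(*(np.array(m["box"][:2])+np.array(m["box"][2:])/2-tgt))<20]; tm[n]=L[0]["pixels"]
def cost(p): return -sum(iou(tm[n],hullmask(c,np.r_[octo(*p,.136),octo(*p,.112)])) for n,c in cs.items())
o,d=ray(cs["scene"],(341,247)); x0=o+d*(.13-o[2])/d[2]
best=min((minimize(cost,[x0[0],x0[1],a],method="Nelder-Mead",options=dict(initial_simplex=np.array([x0[0],x0[1],a])+np.array([[0,0,0],[.02,0,0],[0,.02,0],[0,0,.3]]))) for a in np.arange(0,np.pi,np.pi/6)),key=lambda q:q.fun)
print("tray",best.x,np.degrees(best.x[2]),best.fun)
km={n:masks_of(c,"keg")[0]["pixels"] for n,c in cs.items()}
th=np.linspace(0,6.28,40)
def kp(x,y): return np.vstack([np.c_[x+.083*np.cos(th),y+.083*np.sin(th),0*th+z] for z in(.19,.44)])
def kc(p): return -sum(iou(km[n],hullmask(c,kp(*p))) for n,c in cs.items())
o,d=ray(cs["scene"],(133,140)); x0=(o+d*(.32-o[2])/d[2])[:2]
k=minimize(kc,x0,method="Nelder-Mead",options=dict(initial_simplex=x0+np.array([[0,0],[.03,0],[0,.03]])));print("keg",k.x,k.fun)
ims=[]
for n,(x,y),w in(("scene",(341,262),100),("scene",(180,190),60),("side",(318,262),100),("side",(480,270),120)):
    im=cs[n]["color"][:,:,::-1].copy()
    im=cv2.resize(im[y-w//2:y+w//2,x-w//2:x+w//2],(390,290) and (290,290),interpolation=cv2.INTER_CUBIC)
    s=290/w
    for z in(.136,.112):
        q=(proj(cs[n],octo(*best.x,z))-[x-w//2,y-w//2]+.5)*s
        cv2.polylines(im,[q.astype(np.int32)],True,(0,255,0),1)
    ims.append(im)
cv2.imwrite("pics/crop1.png",np.vstack([np.hstack(ims[:2]),np.hstack(ims[2:])]))
E
```

```text
tray [0.48548588 0.01589791 3.67782968] 210.72411861187683 -1.8733175626275953
keg [ 0.47722269 -0.45075799] -0.5940973594590059
```

View pics/crop1.png

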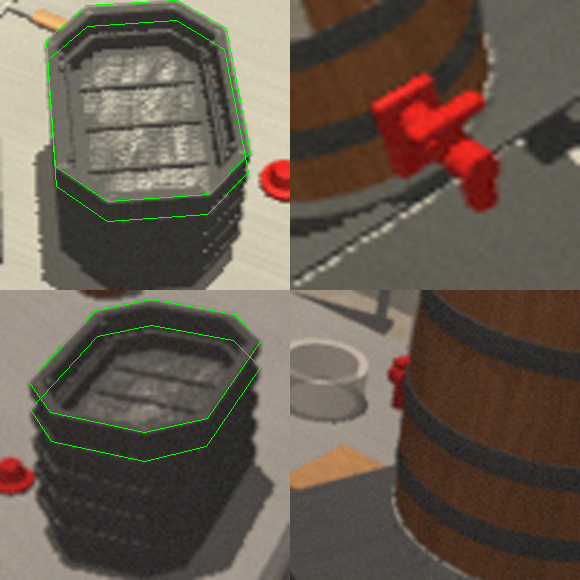

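The crop confirms it: the small tray is on top of the stack, and the fitted outline matches its rim in both views. The nozzle's lower end is near (190,203) in the scene view. Next I'll fit keg and riser together with the nozzle pixel as a constraint.

```bash
python3 - <<'E'
from h import *
cs={n:capture(n) for n in("scene","side")}
km={n:masks_of(c,"keg")[0]["pixels"] for n,c in cs.items()}
th=np.linspace(0,6.28,40)
def box(p,x0,x1,y0,y1,z0,z1):
    c,s=np.cos(p[2]),np.sin(p[2])
    return np.array([[p[0]+c*x-s*y,p[1]+s*x+c*y,z] for x in(x0,x1) for y in(y0,y1) for z in(z0,z1)])
def parts(p):
    P=[np.vstack([np.c_[p[0]+.083*np.cos(th),p[1]+.083*np.sin(th),0*th+z] for z in(.19,.44)]),box(p,-.087,.098,-.16,.16,.186,.19)]
    for x in(-.041,.07):
        for y in(-.16,.138): P.append(box(p,x,x+.022,y,y+.022,0,.186))
    return P
def sp(p): return np.array([p[0]-.127*np.cos(p[2]),p[1]-.127*np.sin(p[2]),.206])
def cost(p):
    t=0
    for n,c in cs.items():
        h=np.any([hullmask(c,q) for q in parts(p)],0); t-=iou(km[n],h)
    return t+.002*np.sum((proj(cs["scene"],sp(p))[0]-[190,203])**2)
o,d=ray(cs["scene"],(190,203)); s=o+d*(.206-o[2])/d[2]; print("spout ray",s)
best=None
for a in(-60,-90,-120):
    a=np.radians(a); x0=np.array([s[0]+.127*np.cos(a),s[1]+.127*np.sin(a),a])
    k=minimize(cost,x0,method="Nelder-Mead",options=dict(initial_simplex=x0+np.array([[0,0,0],[.02,0,0],[0,.02,0],[0,0,.3]])))
    if best is None or k.fun<best.fun: best=k
p=best.x; print(p,np.degrees(p[2]),best.fun,"spout",sp(p))
ims=[]
for n,b in(("scene",(60,50,250,290)),("side",(390,130,640,480))):
    im=cs[n]["color"][:,:,::-1].copy(); im[km[n]]=im[km[n]]//2+np.array([0,60,0],np.uint8)
    for q in parts(p): cv2.polylines(im,[cv2.convexHull(proj(cs[n],q).astype(np.float32)).astype(np.int32)],True,(255,255,0),1)
    cv2.circle(im,tuple(proj(cs[n],sp(p))[0].astype(int)),2,(255,0,255),-1)
    ims.append(cv2.resize(im[b[1]:b[3],b[0]:b[2]],(380,480)))
cv2.imwrite("pics/keg.png",np.hstack(ims))
E
```

```text
spout ray [ 0.57491898 -0.29727941  0.206     ]
[ 0.53639697 -0.42468079 -1.84257843] -105.57196736113221 -1.8049282442550878 spout [ 0.57048993 -0.30234245  0.206     ]
```

View pics/keg.png

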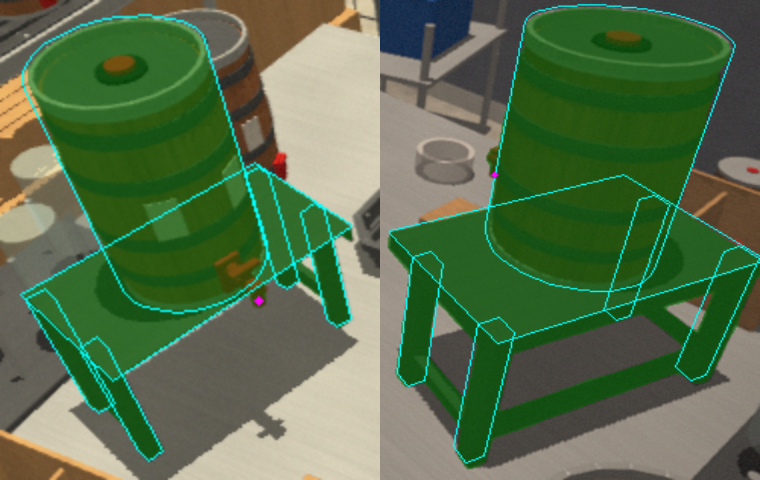

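>>> apply_moves(
  steps=[
    [[0.5,0,0,-10,0,0,0.18],[0.5,0,0,-10,0,0,0.18],[0.5,0,0,-10,0,0,0.18],[0.5,0,0,-10,0,0,0.18],[0.5,0,0,-10,0,0,0.18],[0.5,0,0,0,0,0,0.18],[0.5,0,0,0,0,0,0.18],[0.5,0,0,0,0,0,0.18]],
  ],
)

```text
time_s: 2.2
tcp_pos: [0.227, 0.5822, 0.2896]
ee_rot: [[-0.244, -0.97, -0.0], [-0.97, 0.244, -0.0], [0.0, 0.0, -1.0]]
wrist_force: [-0.4, 0.4, 0.5]
gripper_width: 0.501
```

The keg and riser fit lies right on the outlines. The spout is near (0.572,-0.300), and the tap's front points along 74.4°. I'll go above the far corner (d) and start the lean.

>>> apply_moves(
  steps=[
    [[0.5,39,-40,0,0,0,0],[0.5,39,-40,0,0,0,0],[0.5,39,-40,0,0,0,0],[0.5,39,-40,0,0,0,0],[0.5,39,-40,0,0,0,0],[0.5,39,-40,0,0,0,0],[0.5,39,-40,0,0,0,0],[0.5,39,-40,0,0,0,0],[0.5,39,-40,0,0,0,0],[0.5,39,-40,0,0,0,0],[0.5,39,-40,0,0,0,0],[0.5,39,-40,0,0,0,0]],
  ],
)

```text
time_s: 3.7
tcp_pos: [0.5823, 0.0116, 0.2898]
ee_rot: [[-0.239, -0.971, 0.001], [-0.971, 0.239, 0.0], [-0.0, -0.001, -1.0]]
wrist_force: [0.2, 0.8, 1.2]
gripper_width: 0.498
```

>>> apply_moves(
  steps=[
    [[0.5,0,0,0,0,0.13,0],[0.5,0,0,0,0,0.13,0],[0.5,0,0,0,0,0.13,0],[0.5,0,0,0,0,0.13,0],[0.5,0,0,0,0,0.13,0],[0.5,0,0,0,0,0,0]],
  ],
)

```text
time_s: 4.45
tcp_pos: [0.5813, 0.0143, 0.2874]
ee_rot: [[-0.186, -0.972, -0.146], [-0.773, 0.237, -0.589], [0.607, 0.003, -0.795]]
wrist_force: [-0.5, 0.1, 0.3]
gripper_width: 0.5
```

```bash
cat > look.py <<'E'
from h import *
import sys
s=sense(); print(np.round(s["joints"],1),s["tcp_pos"],np.round(s["ee_rot"],3).tolist(),s["wrist_force"],s["time_s"],s["gripper_width"])
P=[.4855,.0159,np.radians(30.7)]
ims=[]
for n in sys.argv[2:]:
    c=capture(n); im=c["color"][:,:,::-1].copy()
    for z,i in((.136,0),(.136,.009),(.112,0)):
        cv2.polylines(im,[proj(c,octo(*P,z,i)).astype(np.int32)],True,(0,255,0) if z>.12 else (0,255,255),1)
    ims.append(im)
cv2.imwrite(f"pics/{sys.argv[1]}.png",np.hstack(ims))
E
python3 look.py w1 wrist
```

```text
[ 29.2  24.7  -6.2  26.3 -87.  -50.9] [0.58130685 0.014267   0.28744626] [[-0.186, -0.972, -0.146], [-0.773, 0.237, -0.589], [0.607, 0.003, -0.795]] [-0.49240614  0.12379484  0.30460281] 4.45 0.5003701487778343
```

View pics/w1.png

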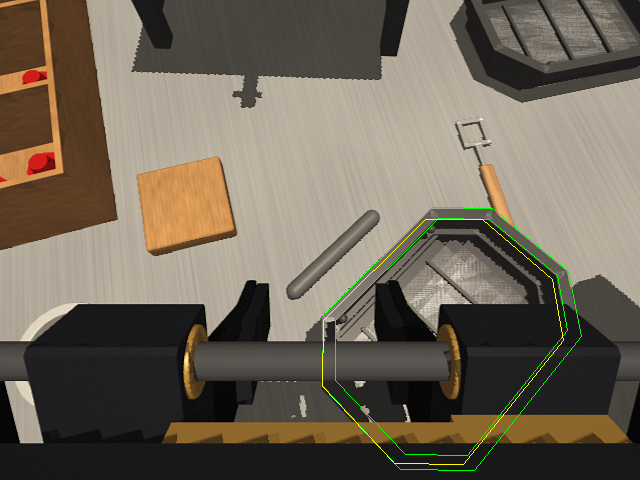

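The wrist view shows the fitted outline lying on the real rim (top edge at (435–492,208)), with corner d between the fingers. I'm descending along the vertical with the lean kept.

>>> apply_moves(
  steps=[
    [[0.5,-23,1.2,30.8,0,0,0],[0.5,-23,1.2,30.8,0,0,0],[0.5,-23,1.2,30.8,0,0,0],[0.5,-12,0.6,15.4,0,0,0],[0.5,-11,0.6,15.4,0,0,0],[0.5,0,0,0,0,0,0],[0.5,0,0,0,0,0,0]],
  ],
)

```text
time_s: 5.38
tcp_pos: [0.5772, 0.0134, 0.1368]
ee_rot: [[-0.191, -0.971, -0.143], [-0.774, 0.238, -0.587], [0.604, -0.002, -0.797]]
wrist_force: [0.1, -0.6, 0.2]
gripper_width: 0.498
```

```bash
cat > look2.py <<'E'
from h import *
import sys
s=sense(); print(np.round(s["joints"],1),s["tcp_pos"],np.round(s["ee_rot"],3).tolist(),s["wrist_force"],s["time_s"],s["gripper_width"])
ims=[]
for n,b in(("scene",(270,160,430,320)),("side",(240,170,400,330))):
    c=capture(n); im=c["color"][:,:,::-1].copy()
    ims.append(cv2.resize(im[b[1]:b[3],b[0]:b[2]],(400,400),interpolation=cv2.INTER_CUBIC))
cv2.imwrite(f"pics/{sys.argv[1]}.png",np.hstack(ims))
E
python3 look2.py g1
```

```text
[ 29.1  31.9 -17.7  28.1 -70.1 -59.8] [0.57723863 0.01338348 0.13684136] [[-0.191, -0.971, -0.143], [-0.774, 0.238, -0.587], [0.604, -0.002, -0.797]] [ 0.06888108 -0.63239495  0.2138209 ] 5.375 0.4982114250865889
```

View pics/g1.png

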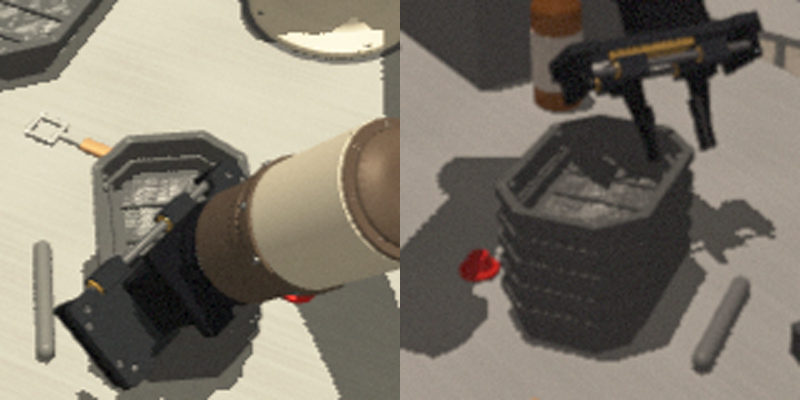

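Both views show the fingers straddling the cut corner. I'll lower 3 mm and close.

>>> apply_moves(
  steps=[
    [[0.4,-1.8,1.4,2,0,0,0],[0,0,0,0,0,0,0],[0,0,0,0,0,0,0],[0,0,0,0,0,0,0],[0,0,0,0,0,0,0],[0,0,0,0,0,0,0],[0,0,0,0,0,0,0],[0,0,0,0,0,0,0]],
  ],
)

```text
time_s: 6.48
tcp_pos: [0.5753, 0.0137, 0.1332]
ee_rot: [[-0.19, -0.971, -0.144], [-0.773, 0.239, -0.588], [0.605, -0.0, -0.796]]
wrist_force: [1.7, 0.1, 0.7]
gripper_width: 0.1
```

```bash
python3 -c "
from h import *
s=sense();print(s['tcp_pos'],s['ee_rot'].tolist(),s['wrist_force'],s['gripper_width']*87)
R=s['ee_rot'];ya=np.radians(30.7);e=np.array([.832*np.cos(ya)+.554*np.sin(ya),.832*np.sin(ya)-.554*np.cos(ya),0]);ax=np.cross(e,[0,0,1]) # rotate d up
b=np.array([.4855-.0897,.0159+.0046,.112]);print('axis',ax)
from scipy.spatial.transform import Rotation as Q
p=s['tcp_pos'];M=R
for k in range(6):
    q=Q.from_rotvec(ax*np.radians(1.07)); p2=b+q.apply(p-b); print(np.round(M.T@(p2-p)*1000,2),np.round(M.T@(ax*np.radians(1.07)),4),p2-p)
    p=p2;M=q.as_matrix()@M
"
```

```text
[0.57531464 0.01369437 0.13316336] [[-0.19002191556294273, -0.9711403143217622, -0.14414631977549341], [-0.7731683663866903, 0.2385087910079527, -0.5876429475717899], [0.6050639212717337, -0.0002156639831736937, -0.7961768677023466]] [1.71241495 0.07906016 0.69097024] 8.667003561057022
axis [-0.05158645 -0.99823787  0.        ]
[ 2.09  0.42 -2.62] [ 0.0146 -0.0035  0.0111] [-4.25760318e-04  2.20022346e-05  3.34920713e-03]
[ 2.09  0.42 -2.62] [ 0.0146 -0.0035  0.0111] [-4.88118819e-04  2.52247669e-05  3.34066581e-03]
[ 2.09  0.42 -2.62] [ 0.0146 -0.0035  0.0111] [-5.50307238e-04  2.84385097e-05  3.33096045e-03]
[ 2.09  0.42 -2.62] [ 0.0146 -0.0035  0.0111] [-6.12303903e-04  3.16423432e-05  3.32009443e-03]
[ 2.09  0.42 -2.62] [ 0.0146 -0.0035  0.0111] [-6.74087214e-04  3.48351510e-05  3.30807153e-03]
[ 2.09  0.42 -2.62] [ 0.0146 -0.0035  0.0111] [-7.35635641e-04  3.80158207e-05  3.29489595e-03]
```

The grip is on the 9 mm rim (8.7 mm measured). Next I'll tilt corner d up about 2 cm around the opposite corner b.

>>> apply_moves(
  steps=[
    [[0,2.1,0.4,-2.6,0.0146,-0.0035,0.0111],[0,2.1,0.4,-2.6,0.0146,-0.0035,0.0111],[0,2.1,0.4,-2.6,0.0146,-0.0035,0.0111],[0,2.1,0.4,-2.6,0.0146,-0.0035,0.0111],[0,2.1,0.4,-2.6,0.0146,-0.0035,0.0111],[0,2.1,0.4,-2.6,0.0146,-0.0035,0.0111],[0,0,0,0,0,0,0],[0,0,0,0,0,0,0],[0,0,0,0,0,0,0]],
  ],
)

```text
time_s: 7.6
tcp_pos: [0.5718, 0.0137, 0.1531]
ee_rot: [[-0.257, -0.965, -0.055], [-0.769, 0.239, -0.593], [0.585, -0.11, -0.804]]
wrist_force: [-1.8, 1.2, 1.9]
gripper_width: 0.102
```

```bash
python3 look2.py p1
```

```text
[ 30.2  28.3 -22.3  31.9 -66.3 -66.3] [0.57177905 0.01367259 0.15305845] [[-0.257, -0.965, -0.055], [-0.769, 0.239, -0.593], [0.585, -0.11, -0.804]] [-1.80313969  1.17710405  1.9031755 ] 7.6 0.10201484793214739
```

View pics/p1.png

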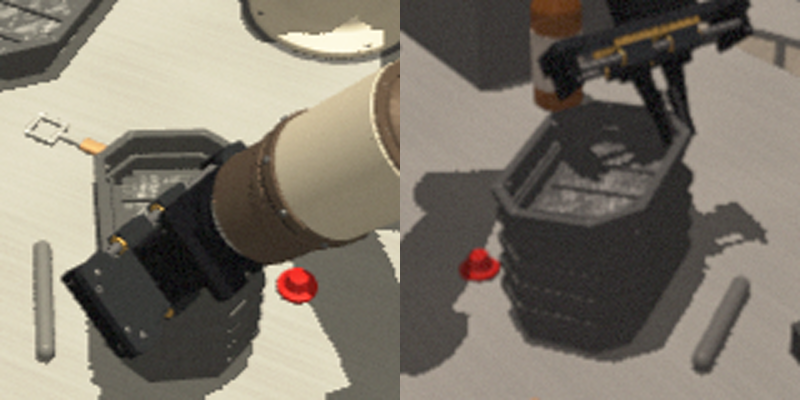

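Corner d is up 20 mm, the opposite corner is still seated and the stack hasn't moved. Now I'll lift the rest slowly.

>>> apply_moves(
  steps=[
    [[0,1.2,-0.2,-1.6,0,0,0],[0,1.2,-0.2,-1.6,0,0,0],[0,1.2,-0.2,-1.6,0,0,0],[0,1.2,-0.2,-1.6,0,0,0],[0,0,0,0,0,0,0]],
  ],
)

```text
time_s: 8.32
tcp_pos: [0.572, 0.0137, 0.1612]
ee_rot: [[-0.257, -0.965, -0.054], [-0.77, 0.238, -0.592], [0.584, -0.11, -0.804]]
wrist_force: [0.5, -0.5, -2.6]
gripper_width: 0.094
```

>>> apply_moves(
  steps=[
    [[0,1.8,-0.3,-2.4,0,0,0],[0,1.8,-0.3,-2.4,0,0,0],[0,1.8,-0.3,-2.4,0,0,0],[0,1.8,-0.3,-2.4,0,0,0],[0,0,0,0,0,0,0],[0,0,0,0,0,0,0]],
  ],
)

```text
time_s: 9.07
tcp_pos: [0.5714, 0.0135, 0.1731]
ee_rot: [[-0.257, -0.965, -0.055], [-0.77, 0.238, -0.592], [0.585, -0.11, -0.804]]
wrist_force: [0.3, -0.1, -1.4]
gripper_width: 0.102
```

```bash
python3 look2.py p2
```

```text
[ 30.3  27.  -21.   31.3 -68.5 -64.9] [0.57142549 0.01347208 0.1730764 ] [[-0.257, -0.965, -0.055], [-0.77, 0.238, -0.592], [0.585, -0.11, -0.804]] [ 0.28296143 -0.1203674  -1.43809907] 9.075 0.10242092738864977
```

View pics/p2.png

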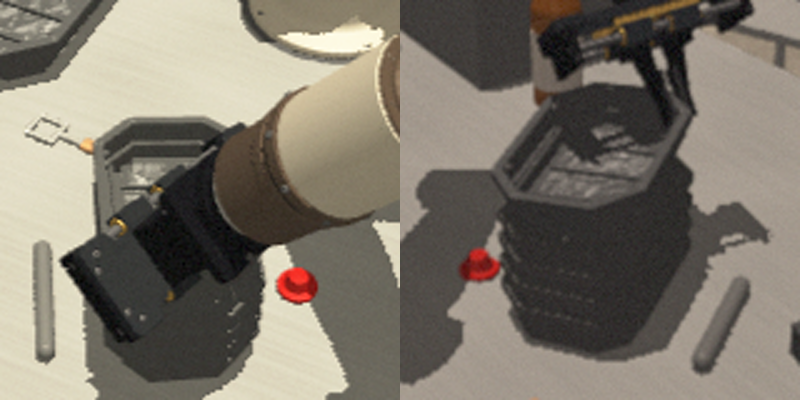

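The last button has let go: the wrist force of −1.4 N is just the tray's weight, and the stack stands where it was. I'll raise it clear and plan the carry.

>>> apply_moves(
  steps=[
    [[0,7,-1.3,-9.6,0,0,0],[0,14,-2.6,-19.3,0,0,0],[0,14,-2.6,-19.3,0,0,0],[0,14,-2.6,-19.3,0,0,0],[0,7,-1.3,-9.6,0,0,0],[0,0,0,0,0,0,0]],
  ],
)

```text
time_s: 9.93
tcp_pos: [0.5716, 0.0137, 0.2697]
ee_rot: [[-0.258, -0.965, -0.053], [-0.77, 0.238, -0.591], [0.583, -0.111, -0.805]]
wrist_force: [0.8, 0.1, -2.0]
gripper_width: 0.095
```

```bash
cat > plan.py <<'E'
from h import *
import sys
from scipy.spatial.transform import Rotation as Q
# grasp transform: tray in tool frame, from moment of grasp
Rg=np.array([[-0.19002,-0.97114,-0.14415],[-0.77317,0.23851,-0.58764],[0.60506,-0.00022,-0.79618]]);pg=np.array([.57531,.01369,.13316])
Rt=Q.from_euler("z",30.7,degrees=True).as_matrix();ct=np.array([.4855,.0159,.116])
RT=Rg.T@Rt; cT=Rg.T@(ct-pg)
def goal(c,yaw,Rd=np.eye(3)):  # tool pose for tray centre c, yaw
    R=Q.from_euler("z",yaw,degrees=True).as_matrix()@RT.T; return R,np.array(c)-R@cT
def rows(R0,p0,R1,p1,n):  # equal body-frame rows: straight path each
    w=Q.from_matrix(R0.T@R1).as_rotvec()/n; dR=Q.from_rotvec(w).as_matrix(); out=[];R,p=R0,p0
    for k in range(n):
        out.append(np.r_[R.T@(p1-p0)/n*1000,w]); R=R@dR
    return np.array(out)
S=np.array([.572,-.300]);u=np.array([np.cos(np.radians(74.4)),np.sin(np.radians(74.4))])
def tray(s): return s["tcp_pos"]+s["ee_rot"]@cT, s["ee_rot"]@RT
E
python3 - <<'E'
from plan import *
np.set_printoptions(suppress=True,precision=3,linewidth=120)
s=sense();print(s["tcp_pos"],s["wrist_force"],s["joints"]);c,M=tray(s);print("tray",c,M)
R1,p1=goal(np.r_[S+.2*u,.20],90.7);R2,p2=goal(np.r_[S,.141],90.7)
print(p1,p2);print(np.degrees(np.linalg.norm(Q.from_matrix(s["ee_rot"].T@R1).as_rotvec())))
print(rows(s["ee_rot"],s["tcp_pos"],R1,p1,10));print(rows(R1,p1,R2,p2,6)[0])
E
```

```text
[0.572 0.014 0.27 ] [ 0.759  0.094 -1.956] [ 30.56   21.934 -13.697  29.39  -79.231 -58.596]
tray [0.484 0.016 0.243] [[ 0.855 -0.507 -0.113]
 [ 0.511  0.86   0.005]
 [ 0.095 -0.062  0.994]]
[ 0.673 -0.031  0.217] [ 0.619 -0.223  0.158]
60.33280679191028
[[ -2.248 -10.223   6.317   0.054  -0.004  -0.09 ]
 [ -1.31  -10.025   6.874   0.054  -0.004  -0.09 ]
 [ -0.393  -9.713   7.414   0.054  -0.004  -0.09 ]
 [  0.494  -9.291   7.931   0.054  -0.004  -0.09 ]
 [  1.339  -8.763   8.419   0.054  -0.004  -0.09 ]
 [  2.134  -8.137   8.872   0.054  -0.004  -0.09 ]
 [  2.871  -7.417   9.285   0.054  -0.004  -0.09 ]
 [  3.539  -6.613   9.654   0.054  -0.004  -0.09 ]
 [  4.134  -5.733   9.975   0.054  -0.004  -0.09 ]
 [  4.647  -4.787  10.245   0.054  -0.004  -0.09 ]]
[ 6.595 29.379 17.354  0.     0.     0.   ]
```

>>> apply_moves(
  steps=[
    [[0,-2.2,-10.2,6.3,0.054,-0.004,-0.09],[0,-1.3,-10,6.9,0.054,-0.004,-0.09],[0,-0.4,-9.7,7.4,0.054,-0.004,-0.09],[0,0.5,-9.3,7.9,0.054,-0.004,-0.09],[0,1.3,-8.8,8.4,0.054,-0.004,-0.09],[0,2.1,-8.1,8.9,0.054,-0.004,-0.09],[0,2.9,-7.4,9.3,0.054,-0.004,-0.09],[0,3.5,-6.6,9.7,0.054,-0.004,-0.09],[0,4.1,-5.7,10,0.054,-0.004,-0.09],[0,4.6,-4.8,10.2,0.054,-0.004,-0.09],[0,0,0,0,0,0,0]],
  ],
)

```text
time_s: 11.3
tcp_pos: [0.6706, -0.0327, 0.2141]
ee_rot: [[0.576, -0.697, 0.428], [-0.554, -0.717, -0.422], [0.601, 0.006, -0.799]]
wrist_force: [-0.2, 1.0, -2.1]
gripper_width: 0.098
```

```bash
cat > meas.py <<'E'
from plan import *
np.set_printoptions(suppress=True,precision=4,linewidth=120)
s=sense();c0,M=tray(s);print("tcp",s["tcp_pos"],s["wrist_force"],"model tray",c0,"yaw",np.degrees(np.arctan2(M[1,0],M[0,0])),"up",M[:,2],"t",s["time_s"],s["joints"])
O=lambda z,i=0:octo(0,0,0,z,i)
body=np.r_[O(.02),O(-.004)]
ims=[]
for n in("scene","side"):
    c=capture(n); im=c["color"][:,:,::-1].copy()
    for q in(O(.02),O(.02,.009)): cv2.polylines(im,[np.round(proj(c,c0+q@M.T)).astype(np.int32)],True,(0,255,0),1)
    pt=proj(c,c0)[0].astype(int); x=np.clip(pt[0]-80,0,480);y=np.clip(pt[1]-80,0,320)
    print(n,"crop origin",x,y)
    cv2.circle(im,tuple(np.round(proj(c,np.r_[S,.206])[0]).astype(int)),1,(255,0,255),-1)
    ims.append(cv2.resize(im[y:y+160,x:x+160],(400,400),interpolation=cv2.INTER_NEAREST))
cv2.imwrite(f"pics/{sys.argv[1]}.png",np.hstack(ims))
E
python3 meas.py m1; python3 - <<'E'
from plan import *
np.set_printoptions(suppress=True,precision=3,linewidth=120)
s=sense();R2,p2=goal(np.r_[S,.141],90.7);print(rows(s["ee_rot"],s["tcp_pos"],R2,p2,1))
E
```

```text
tcp [ 0.6706 -0.0327  0.2141] [-0.1534  0.9949 -2.0625] model tray [ 0.6232 -0.1091  0.1973] yaw 90.34123011192372 up [0.0078 0.0008 1.    ] t 11.3 [ 16.3246  18.6724 -34.4195  64.8767 -35.4667 -24.6855]
scene crop origin 173 171
side crop origin 326 133
[[ 41.658 174.486 103.707   0.006   0.004  -0.002]]
```

View pics/m1.png

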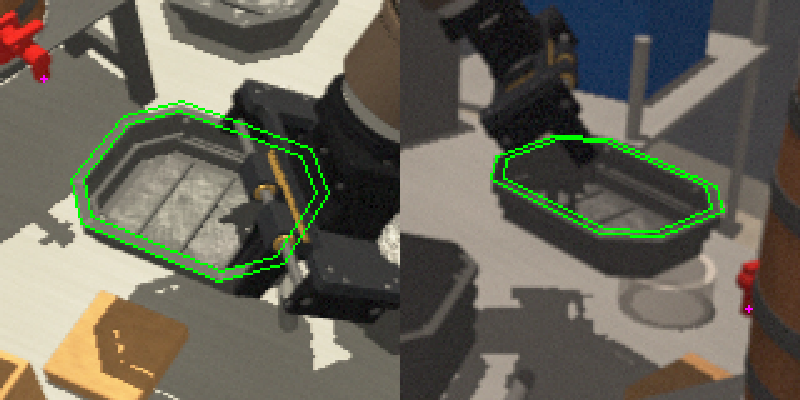

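The model outline lies on the held tray in both views, so it hasn't slipped and is level. The nozzle end is at (42,80) in the left crop, where my estimate puts it. I'll descend first, then slide in under the tap.

>>> apply_moves(
  steps=[
    [[0,-12,0,16,0,0,0],[0,-12,0,16,0,0,0],[0,9.9,26.2,10.8,0.003,0.002,-0.001],[0,9.9,26.2,10.8,0.003,0.002,-0.001],[0,9.9,26.2,10.8,0,0,0],[0,9.9,26.2,10.8,0,0,0],[0,0,0,0,0,0,0]],
  ],
)

```text
time_s: 12.28
tcp_pos: [0.6406, -0.1484, 0.1655]
ee_rot: [[0.573, -0.693, 0.437], [-0.552, -0.721, -0.419], [0.606, -0.001, -0.796]]
wrist_force: [0.8, 0.2, -0.6]
gripper_width: 0.099
```

```bash
python3 meas.py m2; python3 - <<'E'
from plan import *
np.set_printoptions(suppress=True,precision=3,linewidth=120)
s=sense();R2,p2=goal(np.r_[S,.141],90.7);print(rows(s["ee_rot"],s["tcp_pos"],R2,p2,1))
E
```

```text
tcp [ 0.6406 -0.1484  0.1655] [ 0.7984  0.1908 -0.6401] model tray [ 0.5937 -0.225   0.1483] yaw 90.63309145901732 up [-0.0012  0.0003  1.    ] t 12.275 [ -5.5079  18.4516 -43.9805  98.0856 -22.2904 -40.9413]
scene crop origin 138 157
side crop origin 356 181
[[24.609 71.438 28.216 -0.002 -0.001  0.001]]
```

View pics/m2.png

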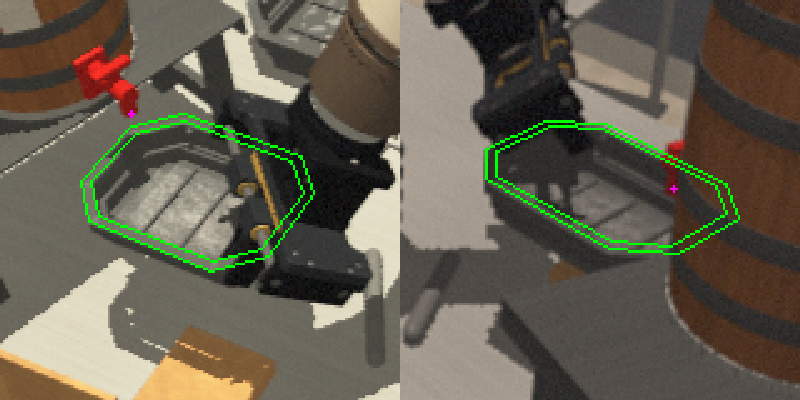

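The tray is lined up and heading under the nozzle, but j4 is at 98° and j5 at −22°, both closing on their limits. I'll yaw the tray back about 29° here, where there is free space, then continue in.

```bash
python3 - <<'E'
from plan import *
np.set_printoptions(suppress=True,precision=4,linewidth=120)
s=sense();R1,p1=goal(np.r_[S+.08*u,.146],62);R2,p2=goal(np.r_[S,.141],62);print(rows(s["ee_rot"],s["tcp_pos"],R1,p1,6));print(rows(R1,p1,R2,p2,4))
E
```

```text
[[ 5.5063  0.4109  4.7462 -0.0509 -0.0001  0.0666]
 [ 5.514  -0.1984  4.7509 -0.0509 -0.0001  0.0666]
 [ 5.4812 -0.8064  4.7245 -0.0509 -0.0001  0.0666]
 [ 5.408  -1.4088  4.6672 -0.0509 -0.0001  0.0666]
 [ 5.295  -2.0012  4.5795 -0.0509 -0.0001  0.0666]
 [ 5.143  -2.5796  4.462  -0.0509 -0.0001  0.0666]]
[[12.5843 10.9227 11.1307 -0.      0.      0.    ]
 [12.5843 10.9227 11.1307 -0.      0.      0.    ]
 [12.5843 10.9227 11.1307 -0.      0.      0.    ]
 [12.5843 10.9227 11.1307 -0.      0.      0.    ]]
```

>>> apply_moves(
  steps=[
    [[0,5.5,0.4,4.7,-0.051,0,0.067],[0,5.5,-0.2,4.7,-0.051,0,0.067],[0,5.5,-0.8,4.7,-0.051,0,0.067],[0,5.4,-1.4,4.7,-0.051,0,0.067],[0,5.3,-2,4.6,-0.051,0,0.067],[0,5.1,-2.6,4.5,-0.051,0,0.067],[0,0,0,0,0,0,0]],
  ],
)

```text
time_s: 13.25
tcp_pos: [0.6729, -0.1759, 0.1627]
ee_rot: [[0.239, -0.953, 0.184], [-0.759, -0.302, -0.576], [0.605, -0.002, -0.796]]
wrist_force: [-0.3, 1.0, -2.4]
gripper_width: 0.097
```

```bash
python3 - <<'E'
from plan import *
np.set_printoptions(suppress=True,precision=4,linewidth=120)
s=sense();R2,p2=goal(np.r_[S,.141],62);print(s["joints"],s["tcp_pos"],tray(s),s["wrist_force"]);print(rows(s["ee_rot"],s["tcp_pos"],R2,p2,1))
E
```

```text
[  6.8451  27.5295 -27.6739  58.7645 -44.0249 -36.4574] [ 0.6729 -0.1759  0.1627] (array([ 0.5951, -0.2208,  0.1454]), array([[ 0.4682, -0.8836, -0.0018],
       [ 0.8836,  0.4682, -0.0005],
       [ 0.0013, -0.0014,  1.    ]])) [-0.2661  1.0499 -2.4171]
[[51.9691 45.8913 45.0715 -0.0024 -0.0001  0.    ]]
```

>>> apply_moves(
  steps=[
    [[0,10.4,9.2,9,0,0,0],[0,10.4,9.2,9,0,0,0],[0,10.4,9.2,9,0,0,0],[0,10.4,9.2,9,0,0,0],[0,5.2,4.6,4.5,-0.002,0,0],[0,5.2,4.6,4.5,0,0,0],[0,0,0,0,0,0,0],[0,0,0,0,0,0,0]],
  ],
)

```text
time_s: 14.25
tcp_pos: [0.6479, -0.2574, 0.1586]
ee_rot: [[0.238, -0.954, 0.18], [-0.76, -0.298, -0.578], [0.605, 0.0, -0.796]]
wrist_force: [0.4, 0.3, -1.2]
gripper_width: 0.1
```

```bash
python3 meas.py m3
```

```text
tcp [ 0.6479 -0.2574  0.1586] [ 0.3763  0.3067 -1.1644] model tray [ 0.5699 -0.302   0.1416] yaw 61.861771752296725 up [0.0005 0.0007 1.    ] t 14.25 [ -2.4224  26.2557 -31.3958  66.0603 -38.5698 -36.0847]
scene crop origin 116 141
side crop origin 380 207
```

View pics/m3.png

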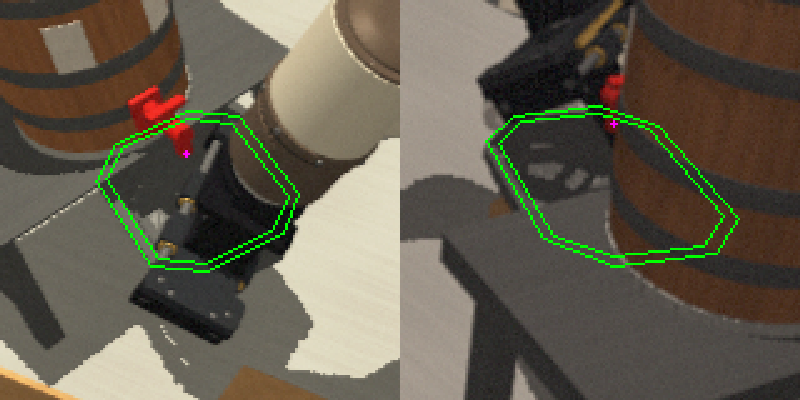

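The wrist force is just the tray's weight. The nozzle end in both crops (185,155 and 612,125) falls on my spout estimate, which is over the tray's middle, and the gripper body is clear of the tap. I'll settle, run a numeric check and hand in.

>>> apply_moves(
  steps=[
    [[0,0,0,0,0,0,0],[0,0,0,0,0,0,0],[0,0,0,0,0,0,0],[0,0,0,0,0,0,0]],
  ],
)

```text
time_s: 14.85
tcp_pos: [0.6476, -0.2577, 0.1586]
ee_rot: [[0.237, -0.955, 0.18], [-0.76, -0.298, -0.578], [0.605, 0.001, -0.796]]
wrist_force: [0.1, 0.6, -2.3]
gripper_width: 0.099
```

```bash
python3 - <<'E'
from plan import *
s=sense();c0,M=tray(s);print("tray-spout mm",np.round((c0-np.r_[S,.206])*1000,1),"up",M[:,2].round(3),"v",np.abs(s["joint_velocities"]).max(),s["wrist_force"],s["gripper_width"]*87)
c=capture("scene");d=capture("side")
for q,n in((c,"scene"),(d,"side")):
    im=q["color"].astype(int);p=proj(q,np.r_[S,.206])[0]
    m=(im[...,0]>110)&(im[...,1]<60)&(im[...,2]<60); yy,xx=np.nonzero(m); k=(abs(xx-p[0])<12)&(abs(yy-p[1])<25)
    b=yy[k].max(); print(n,"spout proj",p.round(1),"lowest red row",b,"col there",xx[k&(yy>=b-3)].mean())
    st=[m for m in masks_of(q,"stack")][:1]
    if st:
        h=np.r_[octo(.4855,.0159,np.radians(30.7),.112),octo(.4855,.0159,np.radians(30.7),.0)*1]; print(n,"stack iou",iou(st[0]["pixels"],hullmask(q,h)))
r.finish_job()
E
```

```text
tray-spout mm [ -2.4  -2.2 -64.5] up [0.001 0.001 1.   ] v 0.11116773999412427 [ 0.07988676  0.59580294 -2.29826937] 8.61849831510352
scene spout proj [189.8 201.7] lowest red row 202 col there 188.85714285714286
scene stack iou 0.9018774660711963
side spout proj [465.  256.3] lowest red row 247 col there 464.0
side stack iou 0.9179238813646494
the job is handed in; nothing more can be done
```

The tray is now held level and still under the spout of the pulled-out tap, and the job is handed in; no verdict was reported. I gripped the top small tray at its far cut corner with the gripper leaning 37°, so its body would clear the tap. I lifted that corner 2 cm with the opposite corner still seated, peeled the tray off and carried it over. It took about 15 s of the 43 s allowed.

- **Tray position:** the tray's middle is about 3 mm off the spout horizontally, with the rim about 44 mm below it. The tray's own tilt is under 0.1°. These figures come from the arm's measured pose and the grasp geometry; in the last pictures the tray is mostly hidden. The outlines matched the tray at the two stops before the final turn and slide-in.
- **Force and grip:** the wrist force is about the tray's weight and the grip reads 8.6 mm on the 9 mm rim, so nothing suggests contact with the keg or riser.
- **Stack:** it still matches where it first stood, at about 0.9 overlap in both views. I did not check the other things on the bench numerically; in the pictures I viewed, nothing near the path looked moved.
- **One disagreement:** the side view's lowest red row was 9 px above the projected spout. There the nozzle is in shadow or partly hidden by the keg. The scene view and both column positions agreed to about 1 px.

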